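# Swing out the folding crank grip and press a fin blank

## Robot

A 7-joint arm with a two-finger parallel gripper is mounted at the origin on the work surface. World frame = base frame: x ahead of the robot, y to its left, z up, the work surface at z = 0. Lengths are in mm, angles in rad, forces in N, time in s.
With the tool pointing down it reaches from about 400 to 900 mm from the base axis. Payload 5.5 kg.
Tool frame: the origin (TCP) lies at the very end of the fingers, on their centre line; the grasp point (between the pads) lies 19 mm behind it; z points along the fingers, y is the line along which they close (so a half turn about z gives the same grasp; the last joint's range is limited). The gripper opens to 85 mm and grips with 20 to 120 N. Pads are 22 mm wide; open, the fingers measure 114 mm over their backs; the gripper's body (76 mm by 85 mm) begins 54 mm behind the grasp point. The pads swing forward as they close: fully open they stand 13 mm farther back than shut.
Start: joints at [1.515, 0.501, -0.427, 1.55, 0.221, 1.138, -0.21], TCP at [203.761, -617.237, 231.31] pointing down, gripper open.
Joint ranges: [-2.88, 2.88], [-0.31, 2.03], [-1.54, 1.56], [0.2, 2.42], [-1.41, 4.55], [0.19, 2.02], [-2.57, 2.57]. Speed limits (rad/s): [2.57, 2.57, 3.14, 3.14, 3.14, 3.14, 3.14].

## Interface

Orientations are given as a unit quaternion [w, x, y, z].
In Python, from bench import bot gives the robot as it stands.
- The arm moves only by the shell command python3 -m creep 'ROWS' [FORCE]. ROWS is a JSON object of lists of equal length, an entry for each row: "angular": the turn, a rotation vector about the tool's x, y, z scaled (see below), a list of three; "dp": the shift along the tool's x, y, z scaled (see below), a list of three; "jaw": the closure, from -1 (fully open) to 1 (shut). In form: {"angular": [[wx, wy, wz], ...], "dp": [[x, y, z], ...], "jaw": [jaw, ...]}. A call has 1 to 12 rows; each row is the pose to reach, as a shift and turn from the pose commanded when the call began, along the tool's axes at that moment; what a row does not reach only later rows make up. The controller multiplies each number of a shift by 0.15 m and each number of a turn by 90 degrees. A row lasts 1/12 s, in which the tool goes at most 41.7 mm and 7.16 degrees, less where a joint would pass 70% of its speed; a pose out of reach is approached as far as the arm can. A call with a number of a shift or a turn outside -1 to 1 is refused whole. A call with a gripper value outside its range is refused whole. The fingers move at their own pace and stop on an object; FORCE is the grip in N (left out, the last holds). Time passes only in rows, so rows that repeat a pose let the fingers close. It gives the time, the measured TCP pose, the force, the opening and the grip force at its end, in the units of the state.
- bot.sense(): the state, without advancing time (a new reading comes with each control period).
- bot.camera(name): name is "scene" or "side" or "wrist"; returns a dict with "img" (480x640x3 uint8, blue, green, red), "range_z" (480x640 float32, mm along the optical axis (not along the pixel's ray), 0 where there is no reading), "fx", "fy", "cx", "cy" (pixels), "dist" ([k1, k2, p1, p2, k3] as OpenCV has them; the pictures are not rectified), "cam_to_world" (4x4, takes a point from camera to world coordinates). Camera axes: x right, y up, looking along -z (the intrinsics and any distortion apply to the point x, -y, -z); pixel columns grow to the right and rows downward; lengths in mm; the calibration is good to about 2 mm. A picture is of the moment at which its call begins.
- bot.close_job(): hands the job in; it is judged then, once.
Trained networks look in a picture, given as the dict that the camera call returned (one of the last four; its "shot" number tells which), for a name from the list of things; names that differ only in an ending like _2 or _b are one class to them, and where a whole thing is asked for, a point or a joint stands for the part that bears it (a point fixed in the world has none). Each returns a list of dicts, best first, with "conf" (0 to 1); they miss things now and then, are a little off and sometimes report something else, mostly with a low value. They report only what shows in the picture. A call takes as long as a camera call. They do not tell look-alikes from the thing itself.
- bot.regions_of(picture, label): "region" (480x640 bool, what is visible of it).
- bot.pinpoint(picture, label): "location" ([x, y, z] in mm, in the coordinates of the camera as it stood for that picture, good to about 4 mm: a listed point, or the origin of a listed thing).
The state is a dict: "time": time; "qpos": joint angles; "qd": joint speeds; "joint_torque": joint torques, N m; "eef_pos": TCP position; "tcp_rot": TCP orientation; "contact_force": force on the tool from outside, world axes, zero at the start; "wrist_torque": the same for the moment, N m; "width": finger opening in mm; "finger_force": force on a finger pad.
Only numpy, scipy, OpenCV 4.12 (cv2) and the standard library are available. Lean on these libraries where they do the work, as an engineer would, in place of code of your own. Each camera call takes 0.05 s, during which the arm holds its last target. There are 200 camera calls.

## Task

A glued-up surfboard fin blank lies between its two plywood cauls in the bench screw press. Swing the red folding grip of the crank fully upright to its stop, then wind the press down, clockwise, until the platen bears firmly on the stack: stop as soon as the crank clearly stiffens by a few newtons, because forcing it further crushes the blank's soft core. Let go with the press holding the stack where it lies and the grip still standing up, and leave the other things on the bench alone.

Things in the scene. Friction and masses are not known exactly. Their poses are not given: they have to be found in the camera images.
- crank_hub (a point): Top centre of the steel crank's hub, on the upright screw axis of the green bench press (base 220 x 300 mm, 30 high; crosshead 60 x 300 mm, its top 168 mm over the bench). The crank turns clockwise from above to lower the press: 24 mm per turn, and crank, screw and platen sink together. It stays where it is left. Running free takes about 8 N at the grip, all the way round.
- handle_pivot (a point): Centre of the level pivot pin at the outer end of the crank arm (arm 20 mm wide, 12 thick): 85 mm from the hub axis, 12 mm above the arm's top, 226 to 242 mm over the bench at the start. The grip folds about this pin, which lies square to the arm. Folded, the grip lies on the arm, pointing back to the hub; upright, it stands straight over the pin.
- handle_end (a point): Free end of the red round grip, 70 mm from the pivot pin. The red sleeve is 22 mm in diameter, reaches from 14 to 70 mm from the pin and spins freely about its own length, so it can be held without turning the hand while cranking.
- handle (a joint): Fold angle of the grip: 0 lying on the arm, 1.57 fully upright against its stop. A stiff friction hinge (about 2 N at the free end): it stays where it is left.
- platen: Dark steel platen, 150 x 200 mm, 18 thick, guided by the press frame, on a slightly springy seat at the foot of the screw. Origin at the centre of its flat underside, which comes down on the stack.
- stack: The work: two light plywood cauls 150 x 180 mm, each 12 mm thick, with a striped laminated fin blank between them, loose on a packing board on the press base. Blanks are 8 to 18 mm thick, so the stack is 32 to 42 mm high in all. Origin at the centre of its underside. Clamped well at 60 to 300 N, which adds 3 to 13 N to the force at the grip; from first contact to 300 N is about 0.6 rad of crank.
- spray_can: Blue spray can with a white cap, 54 mm in diameter, 150 high, standing beside the press; origin at its underside. Leave alone.
- sanding_block: Cork sanding block with an orange sole, 110 x 62 x 34 mm, lying beside the press; origin at its underside. Leave alone.
- filler_jar: Jar with a red cap, 66 mm in diameter, 70 high, near the press; origin at its underside. Leave alone.
Things that resemble listed ones, but are neither listed nor needed, are in the scene too. Of the things like the stack, leave any that is purple; of the rest the larger one is meant.

How it is judged:
By the outcome, as a careful person would: the job done as asked, in the order asked, and still so for the second after the job is handed in, with the robot touching nothing.
It also fails if it takes over 72 s, if anything falls off the work surface, if the arm or the gripper's body presses on something with over 40 N, if the wrist force passes 120 N, or if a joint passes its speed limit or range.

## Working session

There is one attempt and no reset: what is moved stays moved. The work goes in short steps, Python scripts to look and compute and a shell command to move; the robot and the scene stay as the last step left them, time stands still between calls to the robot, and variables do not carry over. Pictures are saved under pics/ and viewed, at most 10 in all, crops included, and the job is handed in when it is done.

```bash
ls; mkdir -p pics
cat > h.py <<'E'
import numpy as np, cv2
from bench import bot
def w(p,loc): return (np.array(p['cam_to_world'])@np.r_[loc,1])[:3]
def pin(p,l):
    for d in bot.pinpoint(p,l)[:4]: print(l,round(d['conf'],2),w(p,d['location']).round(0))
def px(p,u,v,r=None):
    K=np.array([[p['fx'],0,p['cx']],[0,p['fy'],p['cy']],[0,0,1]])
    x,y=cv2.undistortPoints(np.array([[[u,v]]],float),K,np.array(p['dist']))[0,0]
    z=p['range_z'][int(v),int(u)] if r is None else r
    return w(p,[x*z,-y*z,-z])
E
python3 - <<'E'
from h import *
ims=[]
for n in ['scene','side']:
    p=bot.camera(n); cv2.imwrite(f'pics/{n}0.png',p['img'])
    print(n)
    for l in ['crank_hub','handle_pivot','handle_end','platen','stack','spray_can','sanding_block','filler_jar']: pin(p,l)
s=bot.sense(); print(s)
E
```

```text
pics
scene
crank_hub 0.58 [587. 120. 219.]
handle_pivot 0.65 [672. 102. 232.]
handle_end 0.67 [602. 113. 236.]
handle_end 0.33 [671.  98. 233.]
platen 0.85 [590. 114. 100.]
stack 0.93 [296. 174.  -2.]
stack 0.83 [585. 111.  40.]
stack 0.58 [831.  -0.   1.]
spray_can 0.58 [760. 214.   7.]
sanding_block 0.75 [ 626. -158.    2.]
sanding_block 0.48 [588. 119. 221.]
filler_jar 0.89 [600. 378.  -3.]
side
crank_hub 0.95 [583. 121. 223.]
crank_hub 0.64 [586. 118.  92.]
crank_hub 0.64 [ 631. -156.   -1.]
handle_pivot 0.73 [667. 102. 231.]
handle_end 0.63 [601. 118. 233.]
platen 0.8 [588. 117.  93.]
platen 0.36 [669. 101. 232.]
stack 0.95 [832.  -5.   1.]
stack 0.9 [590. 116.  38.]
sanding_block 0.94 [ 630. -156.   -1.]
sanding_block 0.71 [589. 113.  40.]
filler_jar 0.75 [602. 377.  -1.]
{'time': 0.9, 'qpos': array([ 1.51516625,  0.50088552, -0.42697786,  1.5504301 ,  0.22082501,
        1.13827437, -0.21027655]), 'qd': array([ 1.92173818e-04, -1.10799946e-03, -2.43383446e-03,  5.59883495e-04,
        4.10035876e-04, -4.90704682e-05,  2.47216022e-04]), 'joint_torque': array([ 8.70230906e-05, -5.69353259e+01, -5.81037596e+00, -2.81345540e+01,
        1.27018549e-02,  1.72428714e-03, -1.74478868e-05]), 'eef_pos': array([ 203.76143783, -617.23178402,  231.30424784]), 'tcp_rot': array([1.36685075e-05, 9.87316378e-01, 1.58765139e-01, 2.94020340e-06]), 'contact_force': array([ 0.05825835, -0.60533068,  0.88204425]), 'wrist_torque': array([-0.018255  , -0.00768863,  0.01697055]), 'finger_force': 0.0, 'width': 85.06220569411674}
```

View pics/scene0.png

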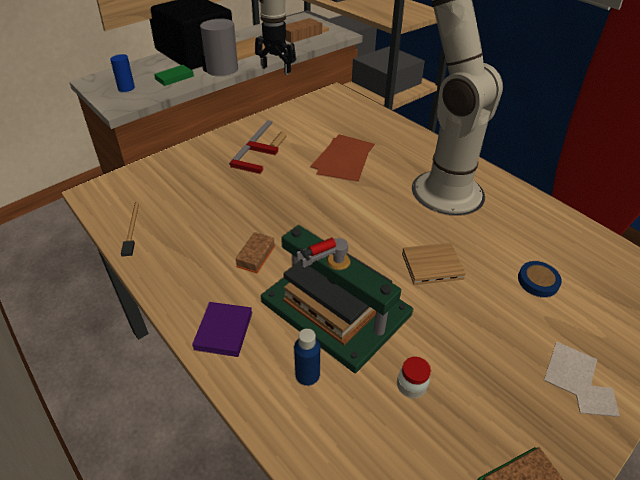

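View pics/side0.png

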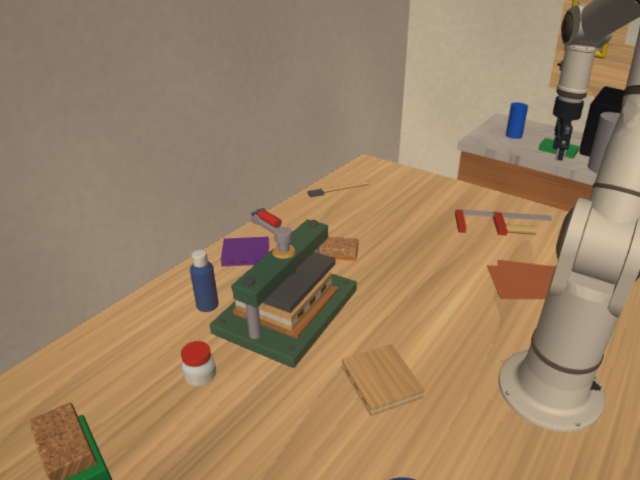

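Candidates: the stack could be the striped one in the press at scene (325,305), the purple slab at (222,328) or the bare plywood at (433,262). I choose the one in the press. The red grip is on the crank at (322,245), pivot at (303,257) and hub at (340,243). The red handles at (247,160) belong to a loose tool. The grip lies nearly folded along the arm. I'm moving over it for a close look.

```bash
python3 -m creep '{"angular":[[0,0,0],[0,0,0],[0,0,0],[0,0,0],[0,0,0],[0,0,0]],"dp":[[0.15,-0.13,-0.2],[0.35,-0.31,-0.5],[0.55,-0.49,-0.7],[0.75,-0.67,-0.8],[1,-0.89,-0.8],[1,-0.89,-0.8]],"jaw":[-1,-1,-1,-1,-1,-1]}' 30
python3 -m creep '{"angular":[[0,0,0],[0,0,0],[0,0,0],[0,0,0],[0,0,0],[0,0,0]],"dp":[[0.2,-0.18,0],[0.4,-0.36,0],[0.6,-0.53,0],[0.8,-0.71,0],[1,-0.89,0],[1,-0.89,0]],"jaw":[-1,-1,-1,-1,-1,-1]}'
python3 -m creep '{"angular":[[0,0,0],[0,0,0],[0,0,0],[0,0,0],[0,0,0],[0,0,0]],"dp":[[0.2,-0.18,0],[0.4,-0.36,0],[0.6,-0.53,0],[0.8,-0.71,0],[1,-0.89,0],[1,-0.89,0]],"jaw":[-1,-1,-1,-1,-1,-1]}'
python3 -c "
from h import *
s=bot.sense();print(s['qpos'],s['eef_pos'],s['tcp_rot'])"
```

```text
time: 1.4
eef_pos: [306.4, -441.4, 353.3]
tcp_rot: [0.001, 0.987, 0.159, 0.001]
contact_force: [0.4, -0.3, -0.0]
width: 85.1
finger_force: 0.0
time: 1.9
eef_pos: [409.6, -260.9, 352.4]
tcp_rot: [-0.0, 0.986, 0.165, 0.002]
contact_force: [0.2, 1.1, 0.2]
width: 85.5
finger_force: 0.0
time: 2.4
eef_pos: [508.6, -86.4, 352.3]
tcp_rot: [-0.002, 0.986, 0.165, 0.002]
contact_force: [-0.6, 0.7, 0.2]
width: 85.4
finger_force: 0.0
[ 0.85809844  0.20103883 -0.84744453  1.71712283  0.15199343  1.28977625
 -1.26076307] [508.57579615 -86.39451297 352.31365541] [-0.00175236  0.98631743  0.16483326  0.00220196]
```

```bash
python3 -m creep '{"angular":[[0,0,0.06],[0,0,0.12],[0,0,0.18],[0,0,0.24],[0,0,0.3],[0,0,0.33],[0,0,0.33],[0,0,0.33]],"dp":[[0.18,-0.14,0],[0.36,-0.28,0],[0.54,-0.42,0],[0.72,-0.56,0],[0.9,-0.7,0],[0.95,-0.74,0],[0.95,-0.74,0],[0.95,-0.74,0]],"jaw":[-1,-1,-1,-1,-1,-1,-1,-1]}'
python3 - <<'E'
from h import *
p=bot.camera('wrist'); cv2.imwrite('pics/w1.png',p['img'])
for l in ['crank_hub','handle_pivot','handle_end']: pin(p,l)
np.save('w1.npy',{k:p[k] for k in ('img','range_z','fx','fy','cx','cy','dist','cam_to_world')},allow_pickle=True)
s=bot.sense();print(s['qpos'])
E
```

```text
time: 3.07
eef_pos: [605.9, 54.5, 350.9]
tcp_rot: [0.0, 0.995, -0.098, -0.0]
contact_force: [-0.7, -0.1, 0.4]
width: 85.7
finger_force: 0.0
crank_hub 0.7 [591. 120. 221.]
handle_pivot 0.77 [672. 103. 231.]
handle_end 0.94 [600. 112. 232.]
[ 0.44227799  0.39916809 -0.77989574  1.49911001  0.2843817   1.35995538
 -2.13010201]
```

View pics/w1.png

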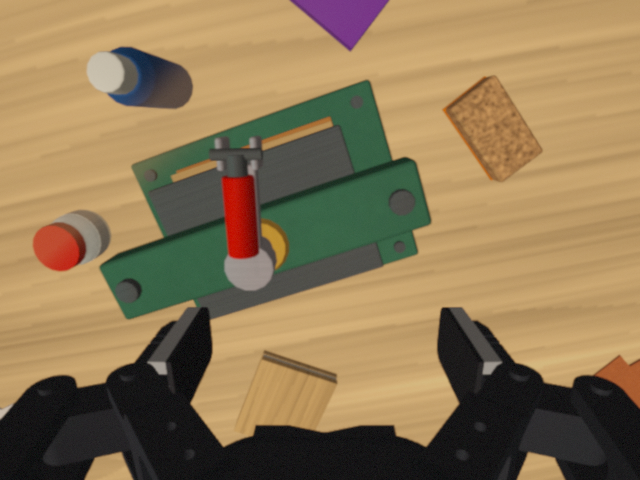

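The picture shows the red grip folded on the arm: sleeve at pixels (240,178)–(242,255), pin at (237,158), hub at (249,268). Next I measure it from the depth image.

Run:
```python
from h import *
p=np.load('w1.npy',allow_pickle=True).item()
h=cv2.cvtColor(p['img'],cv2.COLOR_BGR2HSV)
m=((h[...,0]<8)|(h[...,0]>172))&(h[...,1]>180)&(h[...,2]>90)
m[:,:200]=0;m[:,290:]=0;m[:160]=0;m[290:]=0
v,u=np.nonzero(m); P=np.array([px(p,a,b) for a,b in zip(u,v)])
P=P[P[:,2]>225]; c=P.mean(0); d=np.linalg.svd(P-c,full_matrices=False)[2][0]
d*=np.sign(d[0]); t=(P-c)@d
print(len(P),c,d,'ang',np.degrees(np.arctan2(d[1],d[0])),'tilt',np.degrees(np.arcsin(d[2])),c+d*np.percentile(t,1),c+d*np.percentile(t,99),'topz',np.percentile(P[:,2],[50,90,98]))
for q in [(237,158),(228,154),(249,270)]: print(q,px(p,*q))
```

```text
2423 [631.09509658 107.44712381 241.46268447] [ 0.50372442 -0.27703245  0.8182388 ] ang -28.809398335693032 tilt 54.90887715443513 [622.02899819 112.43319033 226.73591499] [638.12496792 103.58091757 252.88185184] topz [241.00222502 242.60202184 243.31547876]
(237, 158) [668.39122737 100.32901434 238.50452548]
(228, 154) [671.92374117 106.03911723 235.87749265]
(249, 270) [585.5552586  117.22536603 219.66886098]
```

```bash
python3 -m creep '{"angular":[[0,0,0],[0,0,0],[0,0,0],[0,0,0],[0,0,0],[0,0,0]],"dp":[[0.03,-0.2,0.1],[0.06,-0.38,0.3],[0.06,-0.38,0.5],[0.06,-0.38,0.5],[0.06,-0.38,0.5],[0.06,-0.38,0.5]],"jaw":[-1,-1,-1,-1,-1,-1]}'
python3 - <<'E'
from h import *
p=bot.camera('wrist')
for l in ['crank_hub','handle_pivot','handle_end']: pin(p,l)
cv2.imwrite('pics/w2.png',p['img'])
E
```

```text
time: 3.77
eef_pos: [627.0, 106.6, 277.9]
tcp_rot: [0.0, 0.995, -0.101, 0.001]
contact_force: [0.3, -0.6, 0.8]
width: 85.2
finger_force: 0.0
crank_hub 0.57 [588. 120. 219.]
crank_hub 0.37 [ 637. -154.   -3.]
handle_pivot 0.88 [672. 105. 233.]
handle_end 0.64 [603. 115. 231.]
```

View pics/w2.png

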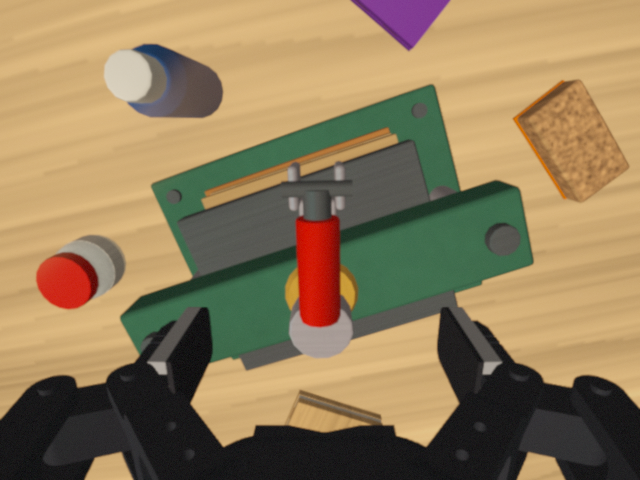

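The grip is centred between the fingers at (319,270), about 2 mm to the left, and in line. I'm descending and gripping.

```bash
python3 -m creep '{"angular":[[0,0,0],[0,0,0],[0,0,0],[0,0,0],[0,0,0],[0,0,0],[0,0,0],[0,0,0],[0,0,0],[0,0,0],[0,0,0],[0,0,0]],"dp":[[0,-0.02,0.12],[0,-0.02,0.24],[0,-0.02,0.36],[0,-0.02,0.36],[0,-0.02,0.36],[0,-0.02,0.36],[0,-0.02,0.36],[0,-0.02,0.36],[0,-0.02,0.36],[0,-0.02,0.36],[0,-0.02,0.36],[0,-0.02,0.36]],"jaw":[-1,-1,-1,-1,1,1,1,1,1,1,1,1]}' 25
```

```text
time: 4.97
eef_pos: [626.9, 110.3, 223.0]
tcp_rot: [0.001, 0.995, -0.1, 0.0]
contact_force: [-2.9, -4.5, 5.9]
width: 20.8
finger_force: 27.6
```

```bash
python3 -m creep '{"angular":[[0,0,0],[0,0,0],[0,0,0],[0,0,0],[0,0,0],[0,0,0],[0,0,0]],"dp":[[0.003,0,-0.038],[0.01,0,-0.076],[0.022,0,-0.112],[0.039,0,-0.147],[0.061,0,-0.178],[0.086,0,-0.207],[0.086,0,-0.207]],"jaw":[1,1,1,1,1,1,1]}'
```

```text
time: 5.55
eef_pos: [639.5, 107.8, 253.9]
tcp_rot: [0.001, 0.995, -0.1, -0.001]
contact_force: [-3.0, -3.8, -4.2]
width: 20.8
finger_force: 24.8
```

```bash
python3 -m creep '{"angular":[[0,0,0],[0,0,0],[0,0,0],[0,0,0],[0,0,0],[0,0,0],[0,0,0],[0,0,0]],"dp":[[0.029,0,-0.025],[0.061,0,-0.047],[0.095,0,-0.064],[0.131,0,-0.076],[0.169,0,-0.083],[0.207,0,-0.086],[0.22,0,-0.086],[0.22,0,-0.086]],"jaw":[1,1,1,1,1,1,1,1]}'
python3 - <<'E'
from h import *
for n in ['scene','side']:
    p=bot.camera(n)
    for l in ['crank_hub','handle_pivot','handle_end']: pin(p,l)
    if n=='side': cv2.imwrite('pics/s2.png',cv2.resize(p['img'][120:340,160:380],None,fx=2.5,fy=2.5))
E
```

```text
time: 6.22
eef_pos: [671.0, 101.8, 267.2]
tcp_rot: [0.001, 0.995, -0.1, -0.001]
contact_force: [-7.0, -4.8, -0.4]
width: 18.1
finger_force: 23.5
crank_hub 0.71 [588. 119. 221.]
handle_pivot 0.84 [671.  98. 232.]
crank_hub 0.9 [582. 116. 225.]
crank_hub 0.71 [590. 114.  37.]
handle_pivot 0.8 [667. 106. 233.]
handle_pivot 0.58 [649. 107. 297.]
```

View pics/s2.png

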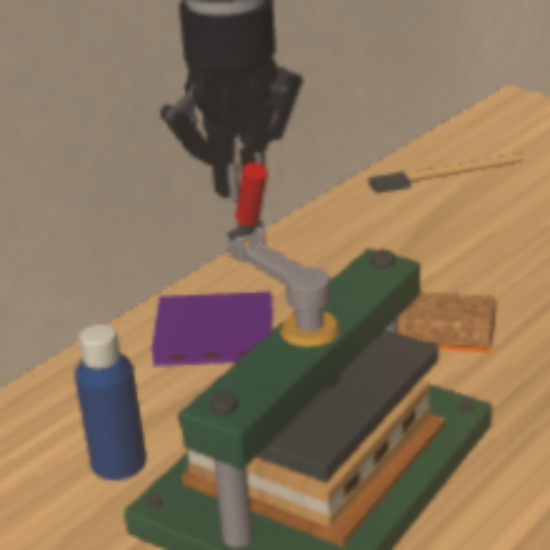

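The crop shows the grip at (250,195) still leaning inward, because the pads slid off it. I'll release, rise, turn the hand a quarter turn so the jaws close radially, and take it from above.

```bash
python3 -m creep '{"angular":[[0,0,0],[0,0,0],[0,0,0],[0,0,0],[0,0,0],[0,0,0],[0,0,0],[0,0,0],[0,0,0],[0,0,0]],"dp":[[0,0,0],[0,0,0],[0,0,0],[0,0,0],[0,0,0],[0,0,0],[0,0,-0.15],[0,0,-0.3],[0,0,-0.42],[0,0,-0.42]],"jaw":[-1,-1,-1,-1,-1,-1,-1,-1,-1,-1]}'
python3 -m creep '{"angular":[[0,0,-0.08],[0,0,-0.16],[0,0,-0.24],[0,0,-0.32],[0,0,-0.4],[0,0,-0.48],[0,0,-0.56],[0,0,-0.64],[0,0,-0.72],[0,0,-0.8],[0,0,-0.88],[0,0,-0.96]],"dp":[[0,0,0],[0,0,0],[0,0,0],[0,0,0],[0,0,0],[0,0,0],[0,0,0],[0,0,0],[0,0,0],[0,0,0],[0,0,0],[0,0,0]],"jaw":[-1,-1,-1,-1,-1,-1,-1,-1,-1,-1,-1,-1]}'
python3 - <<'E'
from h import *
for n in ['wrist','scene','side']:
    p=bot.camera(n);print(n)
    for l in ['crank_hub','handle_pivot','handle_end']: pin(p,l)
    if n=='wrist': cv2.imwrite('pics/w3.png',p['img'])
s=bot.sense();print(s['eef_pos'],s['tcp_rot'],s['qpos'],s['contact_force'])
E
```

```text
time: 7.45
eef_pos: [673.6, 103.3, 334.0]
tcp_rot: [-0.001, 0.995, -0.1, 0.003]
contact_force: [1.1, 0.8, 1.2]
width: 85.1
finger_force: 0.0
time: 8.45
eef_pos: [671.7, 102.1, 328.6]
tcp_rot: [-0.0, 0.794, 0.608, -0.0]
contact_force: [-0.1, -0.5, -0.2]
width: 85.7
finger_force: 0.0
wrist
crank_hub 0.73 [588. 120. 220.]
handle_pivot 0.62 [672. 104. 233.]
handle_end 0.75 [651. 104. 304.]
scene
crank_hub 0.74 [587. 118. 221.]
handle_pivot 0.94 [670. 100. 233.]
handle_pivot 0.4 [648. 104. 302.]
handle_end 0.61 [647. 107. 303.]
side
crank_hub 0.61 [580. 116. 225.]
handle_pivot 0.72 [667. 105. 234.]
handle_end 0.47 [648. 110. 297.]
[671.77435054 102.15832004 329.39201199] [1.53963528e-04 7.96121729e-01 6.05136487e-01 4.23541050e-05] [ 0.43808162  0.66181861 -1.05656597  1.33251858  0.56859632  1.46294354
 -0.85077171] [ 0.44886727 -0.17875595 -0.61883427]
```

View pics/w3.png

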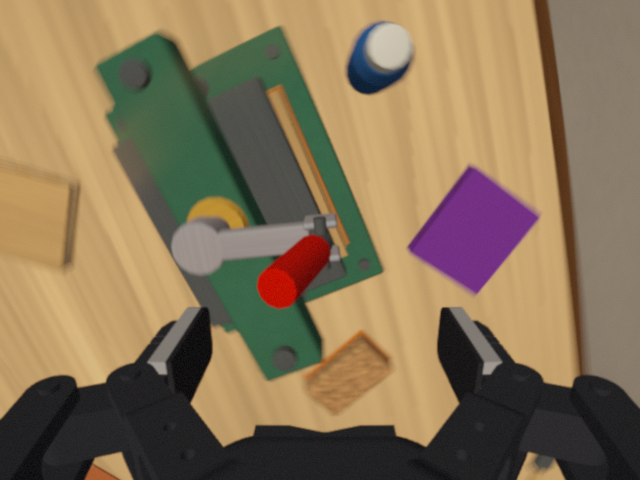

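The hub is at left (200,247) and the grip's end at (280,287), leaning about 18° inward. I'm descending around it and closing radially.

```bash
python3 -m creep '{"angular":[[0,0,-0.04],[0,0,-0.04],[0,0,-0.04],[0,0,-0.04],[0,0,-0.04],[0,0,-0.04],[0,0,-0.04],[0,0,-0.04],[0,0,-0.04],[0,0,-0.04],[0,0,-0.04],[0,0,-0.04]],"dp":[[0,-0.02,0.13],[0,-0.02,0.26],[0,-0.02,0.4],[0,-0.02,0.4],[0,-0.02,0.4],[0,-0.02,0.4],[0,-0.02,0.4],[0,-0.02,0.4],[0,-0.02,0.4],[0,-0.02,0.4],[0,-0.02,0.4],[0,-0.02,0.4]],"jaw":[-1,-1,-1,-1,-0.4,0,0.3,1,1,1,1,1]}' 25
python3 - <<'E'
from h import *
for n in ['scene','side']:
    p=bot.camera(n);print(n)
    for l in ['handle_pivot','handle_end']: pin(p,l)
E
```

```text
time: 10.05
eef_pos: [669.4, 103.6, 270.6]
tcp_rot: [0.0, 0.776, 0.63, 0.001]
contact_force: [-1.0, 1.9, 5.5]
width: 21.4
finger_force: 24.8
scene
handle_pivot 0.59 [669.  99. 232.]
handle_end 0.78 [670. 101. 306.]
side
handle_pivot 0.74 [665. 101. 233.]
handle_end 0.45 [668. 107. 300.]
```

```bash
python3 -m creep '{"angular":[[0,0,0],[0,0,0],[0,0,0]],"dp":[[0,0.015,0],[0,0.03,0],[0,0.03,0]],"jaw":[1,1,1]}'
python3 -m creep '{"angular":[[0,0,0],[0,0,0]],"dp":[[0,0.02,0],[0,0.02,0]],"jaw":[1,1]}'
python3 - <<'E'
from h import *
p=bot.camera('side');cv2.imwrite('pics/s3.png',cv2.resize(p['img'][120:340,160:380],None,fx=2.5,fy=2.5))
E
```

```text
time: 10.6
eef_pos: [670.7, 103.6, 270.4]
tcp_rot: [-0.002, 0.776, 0.631, -0.002]
contact_force: [-10.5, -0.7, 11.0]
width: 21.3
finger_force: 25.1
time: 10.77
eef_pos: [671.4, 103.6, 270.5]
tcp_rot: [-0.003, 0.776, 0.631, -0.004]
contact_force: [-18.5, 0.8, 13.8]
width: 21.3
finger_force: 26.0
```

View pics/s3.png

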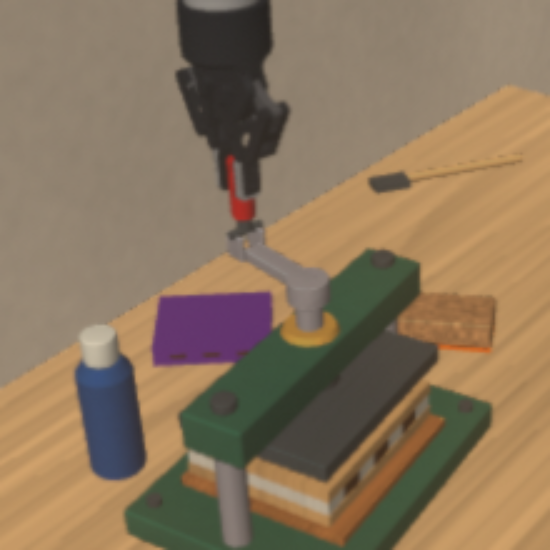

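The grip is upright in the crop at (240,190), and it pushes back with 18 N, so it is against its stop. Now I start winding, with a slight outward bias on the circle.

```bash
python3 -m creep '{"angular":[[0,0,0],[0,0,0],[0,0,0],[0,0,0],[0,0,0],[0,0,0]],"dp":[[0,-0.037,0],[-0.101,-0.046,0.004],[-0.198,-0.072,0.009],[-0.29,-0.115,0.013],[-0.29,-0.115,0.013],[-0.29,-0.115,0.013]],"jaw":[1,1,1,1,1,1]}' 30
python3 - <<'E'
from h import *
for n in ['scene','side']:
    p=bot.camera(n);print(n)
    for l in ['crank_hub','handle_pivot','handle_end']: pin(p,l)
s=bot.sense();print(s['eef_pos'],s['contact_force'])
E
```

```text
time: 11.32
eef_pos: [650.6, 62.9, 268.6]
tcp_rot: [0.0, 0.777, 0.63, 0.001]
contact_force: [-1.8, 2.6, 7.2]
width: 21.3
finger_force: 30.8
scene
crank_hub 0.83 [589. 116. 220.]
handle_pivot 0.6 [650.  61. 229.]
handle_end 0.81 [646.  61. 301.]
handle_end 0.24 [758. 212.   7.]
side
crank_hub 0.89 [584. 120. 221.]
handle_pivot 0.91 [647.  63. 229.]
handle_pivot 0.16 [754. 210.  -5.]
handle_end 0.69 [650.  66. 298.]
[650.67818975  62.90405564 268.59130238] [-2.79760535  0.42645058  8.06552038]
```

```bash
python3 -m creep '{"angular":[[0,0,0],[0,0,0],[0,0,0],[0,0,0],[0,0,0],[0,0,0],[0,0,0],[0,0,0],[0,0,0]],"dp":[[-0.083,-0.058,0.004],[-0.154,-0.129,0.009],[-0.212,-0.212,0.013],[-0.255,-0.304,0.018],[-0.281,-0.401,0.022],[-0.29,-0.502,0.027],[-0.281,-0.603,0.031],[-0.255,-0.7,0.036],[-0.212,-0.792,0.04]],"jaw":[1,1,1,1,1,1,1,1,1]}'
cat > f.py <<'E'
from h import *
s=bot.sense();H=np.array([586.7,119.5]);r=s['eef_pos'][:2]-H;a=np.degrees(np.arctan2(r[1],r[0]));R=np.hypot(*r);u=r/R;F=s['contact_force']
print('ang',a.round(1),'R',R.round(1),'z',s['eef_pos'][2].round(1),'Ftan(resist ccw)',(F[:2]@[-u[1],u[0]]).round(1),'Frad',(F[:2]@u).round(1),'Fz',F[2].round(1),s['qpos'].round(2))
E
python3 f.py
```

```text
time: 12.47
eef_pos: [531.0, 54.0, 262.7]
tcp_rot: [0.003, 0.777, 0.629, 0.003]
contact_force: [9.4, -1.7, 2.5]
width: 21.1
finger_force: 30.8
ang -130.4 R 86.0 z 262.7 Ftan(resist ccw) 8.2 Frad -4.8 Fz 2.5 [ 0.77  0.47 -1.2   1.8   0.48  1.19 -0.78]
```

```bash
python3 -m creep '{"angular":[[0,0,0],[0,0,0],[0,0,0]],"dp":[[0.058,-0.083,0.004],[0.129,-0.154,0.009],[0.212,-0.212,0.013]],"jaw":[1,1,1]}' >/dev/null; python3 f.py
python3 - <<'E'
from h import *
p=bot.camera('side');cv2.imwrite('pics/s4.png',cv2.resize(p['img'][230:350,205:345],None,fx=5,fy=5,interpolation=cv2.INTER_CUBIC))
for l in ['platen','stack']:
    r=bot.regions_of(p,l)
    for q in r[:2]:
        v,u=np.nonzero(q['region']);P=np.array([px(p,a,b) for a,b in zip(u,v)])
        print(l,q['conf'],len(u),u.mean(),v.mean(),np.percentile(P[:,2],[2,10,50,90,98]).round(1))
    pin(p,l)
E
```

```text
ang -160.4 R 85.8 z 260.6 Ftan(resist ccw) 6.8 Frad -2.5 Fz 4.8 [ 0.74  0.44 -1.22  1.84  0.45  1.17 -0.85]
platen 0.62 2147 298.44154634373547 285.79506287843503 [ 77.2  95.2 105.6 107.8 116.9]
platen 0.72 [586. 118.  86.]
stack 0.98 1169 244.07784431137725 250.8956372968349 [ 2.   9.6 21.1 23.7 25.2]
stack 0.73 3604 381.5724195338513 379.0707547169811 [ 3.5 12.6 23.5 25.6 26.8]
stack 0.93 [834.  -4.   2.]
stack 0.86 [294. 180.   1.]
```

View pics/s4.png

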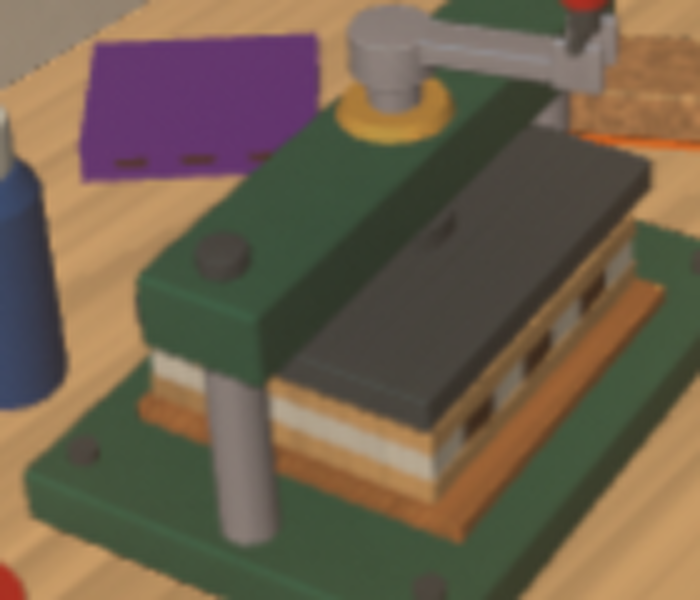

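The crop shows the platen (lower edge about (430,428)) still a few mm above the top caul; I put the underside at about z 88. I continue in smaller steps.

```bash
python3 -m creep '{"angular":[[0,0,0],[0,0,0],[0,0,0]],"dp":[[0.092,-0.043,0.004],[0.189,-0.069,0.009],[0.29,-0.078,0.013]],"jaw":[1,1,1]}' >/dev/null; python3 f.py
python3 -m creep '{"angular":[[0,0,0],[0,0,0]],"dp":[[0.101,0.009,0.004],[0.198,0.035,0.009]],"jaw":[1,1]}' >/dev/null; python3 f.py
```

```text
ang 169.3 R 85.6 z 258.4 Ftan(resist ccw) 6.8 Frad -4.3 Fz 11.0 [ 0.63  0.45 -1.2   1.83  0.46  1.18 -0.94]
ang 149.0 R 85.4 z 257.0 Ftan(resist ccw) 6.6 Frad -5.7 Fz 15.1 [ 0.54  0.49 -1.17  1.79  0.49  1.2  -0.99]
```

```bash
python3 -m creep '{"angular":[[0,0,0],[0,0,0]],"dp":[[0.092,0.043,0],[0.175,0.101,0.003]],"jaw":[1,1]}' >/dev/null; python3 f.py
python3 -m creep '{"angular":[[0,0,0],[0,0,0]],"dp":[[0.071,0.071,0.004],[0.129,0.154,0.009]],"jaw":[1,1]}' >/dev/null; python3 f.py
```

```text
ang 129.2 R 85.3 z 255.8 Ftan(resist ccw) 7.2 Frad -6.3 Fz 12.6 [ 0.45  0.53 -1.14  1.73  0.52  1.23 -1.03]
ang 109.1 R 85.2 z 254.4 Ftan(resist ccw) 7.3 Frad -6.7 Fz 14.8 [ 0.39  0.58 -1.1   1.66  0.55  1.25 -1.04]
```

```bash
python3 -m creep '{"angular":[[0,0,0]],"dp":[[0.043,0.092,0.003]],"jaw":[1]}' >/dev/null; python3 f.py
python3 -m creep '{"angular":[[0,0,0]],"dp":[[0.026,0.097,0.003]],"jaw":[1]}' >/dev/null; python3 f.py
```

```text
ang 99.2 R 85.2 z 253.8 Ftan(resist ccw) 7.3 Frad -8.2 Fz 13.7 [ 0.36  0.61 -1.09  1.62  0.56  1.27 -1.04]
ang 89.4 R 85.1 z 253.2 Ftan(resist ccw) 7.1 Frad -8.0 Fz 12.7 [ 0.34  0.63 -1.08  1.58  0.58  1.29 -1.03]
```

```bash
python3 -m creep '{"angular":[[0,0,0]],"dp":[[0.009,0.101,0.003]],"jaw":[1]}' >/dev/null; python3 f.py
python3 -m creep '{"angular":[[0,0,0]],"dp":[[-0.009,0.101,0.004]],"jaw":[1]}' >/dev/null; python3 f.py
```

```text
ang 79.6 R 85.1 z 252.5 Ftan(resist ccw) 7.6 Frad -8.6 Fz 11.5 [ 0.33  0.65 -1.06  1.55  0.59  1.3  -1.02]
ang 69.7 R 85.1 z 251.9 Ftan(resist ccw) 7.1 Frad -8.4 Fz 10.2 [ 0.32  0.67 -1.05  1.51  0.6   1.31 -1.  ]
```

```bash
python3 -m creep '{"angular":[[0,0,0]],"dp":[[-0.026,0.097,0.004]],"jaw":[1]}' >/dev/null; python3 f.py
python3 -m creep '{"angular":[[0,0,0]],"dp":[[-0.043,0.092,0.004]],"jaw":[1]}' >/dev/null; python3 f.py
```

```text
ang 60.0 R 85.0 z 251.3 Ftan(resist ccw) 8.0 Frad -8.4 Fz 10.3 [ 0.32  0.69 -1.04  1.49  0.6   1.32 -0.98]
ang 50.3 R 85.0 z 250.7 Ftan(resist ccw) 8.0 Frad -7.3 Fz 8.8 [ 0.33  0.71 -1.04  1.46  0.61  1.33 -0.96]
```

Run:
```python
from h import *
p=bot.camera('side');cv2.imwrite('pics/s5.png',cv2.resize(p['img'][230:350,205:345],None,fx=5,fy=5,interpolation=cv2.INTER_CUBIC))
for n in ['side','scene']:
    p=bot.camera(n)
    r=bot.regions_of(p,'platen')[0]['region'];v,u=np.nonzero(r);z=[px(p,a,b)[2] for a,b in zip(u,v)];print(np.median(z))
    pin(p,'platen');pin(p,'handle_end');pin(p,'handle_pivot')
```

```text
95.57054370618124
platen 0.65 [585. 119.  74.]
handle_pivot 0.8 [640. 182. 212.]
97.0730570774025
platen 0.67 [590. 116.  77.]
handle_end 0.78 [643. 181. 283.]
handle_end 0.62 [584. 117. 200.]
handle_pivot 0.55 [640. 180. 212.]
```

View pics/s5.png

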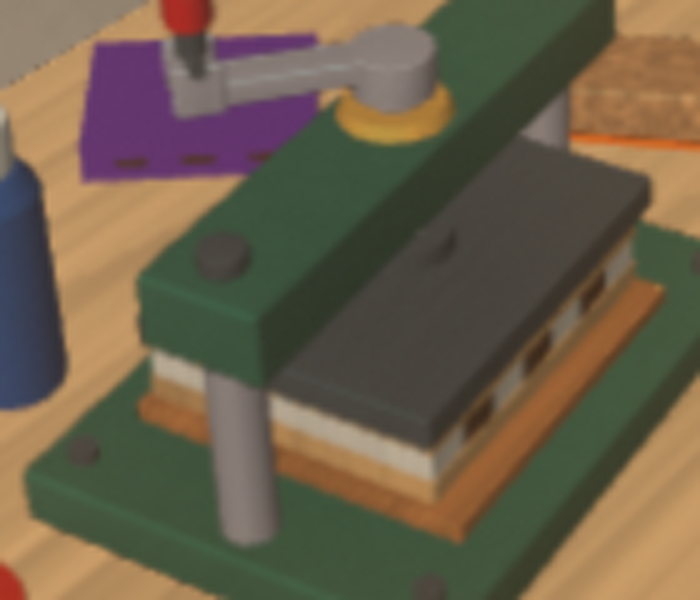

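The crop shows the platen edge at (430,445), close to the stack, and the grip still upright. I keep going one row at a time.

```bash
python3 -m creep '{"angular":[[0,0,0]],"dp":[[-0.058,0.083,0.004]],"jaw":[1]}' >/dev/null; python3 f.py
python3 -m creep '{"angular":[[0,0,0]],"dp":[[-0.071,0.071,0.004]],"jaw":[1]}' >/dev/null; python3 f.py
```

```text
ang 42.0 R 84.8 z 250.2 Ftan(resist ccw) 8.9 Frad -5.2 Fz 6.4 [ 0.33  0.72 -1.03  1.45  0.61  1.34 -0.94]
ang 31.7 R 84.8 z 249.5 Ftan(resist ccw) 8.1 Frad -6.1 Fz 7.5 [ 0.35  0.72 -1.03  1.43  0.62  1.34 -0.92]
```

```bash
python3 -m creep '{"angular":[[0,0,0]],"dp":[[-0.083,0.058,0.004]],"jaw":[1]}' >/dev/null; python3 f.py
```

```text
ang 22.2 R 84.7 z 249.1 Ftan(resist ccw) 12.0 Frad -3.4 Fz 6.0 [ 0.36  0.73 -1.03  1.42  0.62  1.34 -0.89]
```

```bash
python3 -m creep '{"angular":[[0,0,0]],"dp":[[-0.042,0.021,0.002]],"jaw":[1]}' >/dev/null; python3 f.py
```

```text
ang 17.2 R 84.6 z 248.8 Ftan(resist ccw) 14.0 Frad -1.7 Fz 3.9 [ 0.38  0.73 -1.03  1.42  0.62  1.34 -0.88]
```

Resistance went from about 8 to 14 N, so the press is bearing firmly and I stop winding. I ease the tangential push and press the grip lightly outward to confirm it's on its stop.

```bash
python3 -m creep '{"angular":[[0,0,0],[0,0,0],[0,0,0]],"dp":[[0.021,0.012,0],[0.025,0.022,0],[0.025,0.022,0]],"jaw":[1,1,1]}' >/dev/null; python3 f.py
```

```text
ang 17.3 R 85.7 z 248.6 Ftan(resist ccw) 3.9 Frad -15.0 Fz 11.8 [ 0.37  0.74 -1.02  1.41  0.62  1.35 -0.89]
```

```bash
python3 -m creep '{"angular":[[0,0,0],[0,0,0],[0,0,0],[0,0,0],[0,0,0],[0,0,0],[0,0,0],[0,0,0],[0,0,0],[0,0,0],[0,0,0]],"dp":[[-0.006,-0.011,0],[-0.006,-0.011,0],[-0.006,-0.011,0],[-0.006,-0.011,0],[-0.006,-0.011,0],[-0.006,-0.011,0],[-0.006,-0.011,-0.15],[-0.006,-0.011,-0.35],[-0.006,-0.011,-0.6],[-0.006,-0.011,-0.8],[-0.006,-0.011,-0.8]],"jaw":[1,-1,-1,-1,-1,-1,-1,-1,-1,-1,-1]}'
python3 - <<'E'
from h import *
for n in ['wrist','side','scene']:
    p=bot.camera(n);print(n)
    for l in ['crank_hub','handle_pivot','handle_end','platen','stack']: pin(p,l)
    if n=='side': cv2.imwrite('pics/s6.png',cv2.resize(p['img'][120:360,160:400],None,fx=2.5,fy=2.5))
print(bot.sense()['time'])
E
```

```text
time: 16.27
eef_pos: [674.3, 144.9, 376.6]
tcp_rot: [0.002, 0.777, 0.63, 0.005]
contact_force: [-0.1, 0.1, 1.2]
width: 85.2
finger_force: 0.0
wrist
crank_hub 0.63 [589. 120. 199.]
crank_hub 0.3 [589. 116.  73.]
handle_pivot 0.81 [671. 145. 214.]
handle_end 0.81 [666. 143. 282.]
handle_end 0.19 [ 637. -151.   -0.]
platen 0.65 [590. 118.  75.]
stack 0.58 [298. 181.  -1.]
stack 0.57 [832.  -2.  -0.]
side
crank_hub 0.58 [582. 119. 198.]
handle_pivot 0.8 [664. 142. 210.]
handle_end 0.73 [669. 148. 284.]
platen 0.94 [586. 117.  72.]
platen 0.28 [754. 212.  -0.]
stack 0.77 [296. 182.  -0.]
stack 0.77 [834.  -4.   2.]
scene
crank_hub 0.58 [590. 120. 201.]
handle_pivot 0.79 [668. 141. 206.]
handle_end 0.62 [668. 144. 285.]
platen 0.58 [590. 114.  77.]
stack 0.92 [297. 175.  -3.]
stack 0.67 [831.  -2.   0.]
17.1667
```

View pics/s6.png

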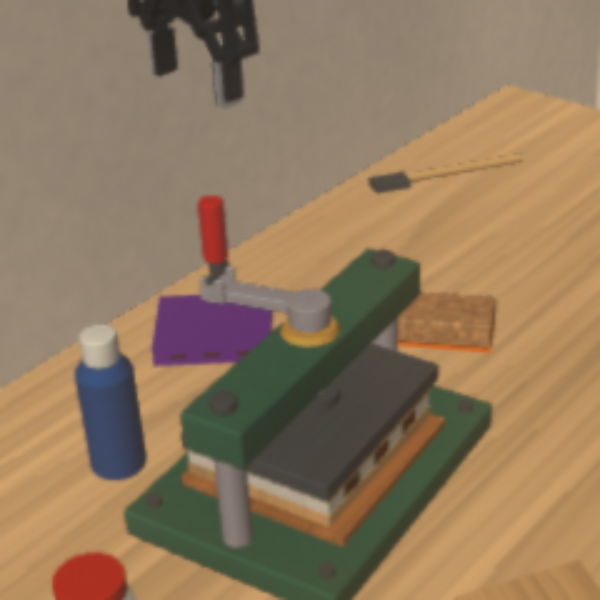

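The grip stands upright at (212,230), the hand is clear, the platen sits on the stack, and the other things are untouched. I'm handing in.

```bash
python3 -c "
from bench import bot
print(bot.close_job())"
```

```text
the job is handed in; nothing more can be done
None
```

The grip is upright on its stop; I wound the press down until the force at the grip rose about 6 N over free running, let go, left the other things alone and handed the job in at about 17 s (no verdict returned).

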